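Point out the piece to grind and the drum to grind it on

TASK

Show the learner at the glass bench what to grind and where, by pointing from straight above without touching anything: first bring the fingertips about two centimetres above the middle of the six-sided piece of glass on the white board and stay there for a good two seconds, then go to the red grinder, point in the same way at the top of the slimmer of its two brass drums for a good two seconds, and finish still pointing at it. Do not dip down over the middle of any other piece of glass or over the wider drum on the way, and do not touch, push or pick up anything.

Things in the scene. Friction and masses are not known exactly. Their poses are not given: they have to be found in the camera images.
- hexagon_top (a point): middle of the upper face of the six-sided piece of green glass (regular hexagon, 64 mm across corners, 55 mm across flats, 4 mm thick), loose, lying flat on the white board with this point 16 mm above the table; z is up. Which of the four places on the board it has changes from run to run
- hexagon: the same six-sided piece of glass, 20 g; origin at the middle of its underside, z up
- slim_drum_top (a point): middle of the top of the slimmer brass grinding drum (14 mm diameter, 20 mm high, upright, fixed) that stands in a flat white 48 mm disc on the grinder's grid, this point 180 mm above the table; the drum may be the left or the right one
- slim_drum: the same slim drum; origin at the middle of its foot, on the grid, z up
- wide_drum: the wider brass grinding drum (27 mm diameter, 20 mm high, fixed), 100 mm from the slim one; origin at the middle of its foot on the grid, z up. Not to be pointed at
- grinder: red bench grinder with white rim and grid top, 200 mm deep (x) by 240 mm wide (y), grid 160 mm above the table, fixed; origin at the middle of its underside, front faces its -x; it stands to the robot's left or right, turned up to 0.3 rad. The drums stand at x = 20 mm, y = +50 and -50 mm in its frame
- board: white ceramic work board with small dimples, 230 mm (x) by 240 mm (y) by 12 mm, fixed; origin at the middle of its underside; it stands on the other side from the grinder, turned up to 0.3 rad. The four pieces of glass lie within 8 mm of x = -28 or 70 mm, y = -60 or 60 mm in its frame
- triangle: three-sided piece of the same glass, 64 mm sides, 4 mm thick, loose on the board; origin at the middle of its underside
- square: square piece of the same glass, 50 mm sides, 4 mm thick, loose on the board; origin at the middle of its underside
- disc: round piece of the same glass, 60 mm diameter, 4 mm thick, loose on the board; origin at the middle of its underside
- foil_roll: small flat roll of copper foil, 40 mm diameter, 6 mm high, loose on the board between the glass; origin at the middle of its underside
- marker: black and grey marker pen, 130 mm long, 12 mm thick, loose on the board's edge nearest the robot; origin under its middle
- dressing_stick: white dressing stick, 14 x 70 x 12 mm, loose on the grinder's grid in front of the drums; origin under its middle

How it is judged (in metres and radians):
On the way, in this order (a step that is already met when the one before it is completed fails the run):
1. the fingertips are held just above the middle of the six-sided piece of glass for nearly two seconds (horizontal distance between the grasp point and hexagon_top below 0.018 m and z of the grasp point in the frame of hexagon_top between 0.018 and 0.065 m), for 1.8 s.
2. then the fingertips are held just above the top of the slim drum for nearly two seconds (horizontal distance between the grasp point and slim_drum_top below 0.018 m and z of the grasp point in the frame of slim_drum_top between 0.018 and 0.065 m), for 1.8 s.
At the end, for the whole second after the job is handed in: The hand is still pointing at the slim drum: the grasp point between the fingers (about 19 mm behind the fingertips) is within 18 mm of the drum's axis and 18 to 65 mm above its top, and all glass and every loose thing lies at rest within 5 mm of where it was (all of step 2 and distance of each of hexagon, triangle, square, disc, foil_roll, marker, dressing_stick from where it was at the start of the episode below 0.005 m and linear speed of each of hexagon, triangle, square, disc, foil_roll, marker, dressing_stick below 0.02 m/s); the robot touches nothing.
It fails at once if the robot touches anything (contact force between any of the fingers, the arm and anything else above 0.5 N).
It fails at once if a piece of glass or another loose thing is moved by more than 8 mm, or lifted (distance of any of hexagon, triangle, square, disc, foil_roll, marker, dressing_stick from where it was at the start of the episode above 0.008 m).
It fails at once if the fingertips dip to within about 35 mm above the middle (15 mm around) of another piece of glass or of the wide drum ((horizontal distance between the grasp point and triangle below 0.015 m and z of the grasp point in the frame of triangle below 0.059 m) or (horizontal distance between the grasp point and square below 0.015 m and z of the grasp point in the frame of square below 0.059 m) or (horizontal distance between the grasp point and disc below 0.015 m and z of the grasp point in the frame of disc below 0.059 m) or (horizontal distance between the grasp point and wide_drum below 0.015 m and z of the grasp point in the frame of wide_drum below 0.075 m)).
It also fails if it takes over 50 s, if anything falls off the work surface, if the arm or the gripper's body presses on something with over 40 N, if the wrist force passes 120 N, or if a joint passes its speed limit or range.

ROBOT

A 6-joint arm with a two-finger parallel gripper is mounted at the origin on the work surface. World frame = base frame: x ahead of the robot, y to its left, z up, the work surface at z = 0. Lengths are in m, angles in degrees, forces in N, time in s.
With the tool pointing down it reaches from about 0.35 to 0.85 m from the base axis. Payload 8.1 kg.
Tool frame: the origin (TCP) lies midway between the tips of the shut fingers; the grasp point (between the pads) lies 19 mm behind it; z points along the fingers, y is the line along which they close (so a half turn about z gives the same grasp; the last joint's range is limited). The gripper opens to 85 mm and grips with 20 to 120 N. Pads are 22 mm wide; open, the fingers measure 114 mm over their backs; the gripper's body (76 mm by 85 mm) begins 54 mm behind the grasp point. The pads swing forward as they close: fully open they stand 13 mm farther back than shut.
Start: joints at [-79.607, 7.471, 85.268, -0, 87.261, -4.893], TCP at [0.158, -0.579, 0.231] pointing down, gripper open.
Joint ranges: [-169.43, 169.43], [-51.17, 129.36], [1.28, 143.12], [-76.62, 256.62], [0, 156.53], [-152.29, 152.29]. Speed limits (degrees/s): [136.94, 136.94, 159.86, 180, 180, 180].

INTERFACE

Orientations are given as [roll, pitch, yaw] about the fixed x, y, z axes, in that order (R = Rz(yaw) Ry(pitch) Rx(roll)).
In Python, from plant import manip, vision, nets gives the robot as it stands.
- The arm moves only by the shell command python3 -m jog 'ROWS' [FORCE]. ROWS is JSON, a list of rows, each a list of 3 entries, a list of its own where there are three numbers: the opening, from 0 (shut) to 1 (fully open), then the shift along the tool's x, y, z in units of 30 mm (1.0 is 30 mm), then the turn, a rotation vector about the tool's x, y, z in units of 6 degrees (1.0 is 6 degrees). In form: [[gripper, [tx, ty, tz], [wx, wy, wz]], ...]. A call has exactly 8 rows; each row is the pose to reach, as a shift and turn from the pose commanded when the call began, along the tool's axes at that moment; what a row does not reach only later rows make up. A row lasts 1/12 s, in which the tool goes at most 41.7 mm and 7.16 degrees, less where a joint would pass 70% of its speed; a pose out of reach is approached as far as the arm can. A call with a gripper value outside its range is refused whole. The fingers move at their own pace and stop on an object; FORCE is the grip in N (left out, the last holds). Time passes only in rows, so rows that repeat a pose let the fingers close, or fill a call up. It gives the time, the measured TCP pose, the force, the opening and the grip force at its end, in the units of the state.
- manip.state(): the state, without advancing time (a new reading comes with each control period).
- vision.snapshot(name): name is "side" or "top" or "wrist"; returns the picture (384x512x3 uint8, red, green, blue); there is no depth.
- vision.camera_params(name): a dict with "vertical_fov" (degrees; the focal length in pixels is half the picture's height over the tangent of half this angle, whatever the lens; pixels are square), "cx", "cy" (the principal point, pixels), "R" (3x3) and "t" (3): a world point X has camera coordinates R X + t; the wrist camera has in their place "hand_eye" (4x4, takes a point from camera to tool coordinates, whose origin is the TCP and whose axes are the flange's). Camera axes: x right, y down, z forward; pixel columns grow to the right and rows downward; lengths in m; the calibration is good to about 2 mm. A picture is of the moment at which its call begins: read the wrist's pose just before it. camera_params takes no time and is no camera call.
- manip.sign_off(): hands the job in; it is judged then, once.
Trained networks look in the newest picture that a camera, given by its name, has taken for a name from the list of things; names that differ only in an ending like _2 or _b are one class to them, and where a whole thing is asked for, a point or a joint stands for the part that bears it (a point fixed in the world has none). Each returns a list of dicts, best first, with "score" (0 to 1); they miss things now and then, are a little off and sometimes report something else, mostly with a low value. They report only what shows in the picture. A call takes as long as a camera call.
- nets.outline_of(target, camera): "pixels" (384x512 bool, what is visible of it) and "centre" ([column, row] in pixels, amid what is visible of it).
The state is a dict: "time_s": time; "joints": joint angles; "joint_vel": joint speeds; "joint_efforts": joint torques, N m; "tool_pos": TCP position; "tool_rot": TCP orientation; "wrist_force": force on the tool from outside, world axes, zero at the start; "wrist_torque": the same for the moment, N m; "grip_width": finger opening in m; "grasp_force": force on a finger pad.
Only numpy, scipy, OpenCV 4.12 (cv2) and the standard library are available. Lean on these libraries where they do the work, as an engineer would, in place of code of your own. Each camera call takes 0.05 s, during which the arm holds its last target. There are 200 camera calls.

## Working session

There is one attempt and no reset: what is moved stays moved. The work goes in short steps, Python scripts to look and compute and a shell command to move; the robot and the scene stay as the last step left them, time stands still between calls to the robot, and variables do not carry over. Pictures are saved under pics/ and viewed, at most 10 in all, crops included, and the job is handed in when it is done.

```bash
mkdir -p pics; cat > h.py <<'E'
import numpy as np, cv2
from scipy.spatial.transform import Rotation as Ro
from plant import manip, vision, nets
def ray(name,px,s=None):
    p=vision.camera_params(name); f=192/np.tan(np.radians(p["vertical_fov"])/2)
    d=np.array([(px[0]-p["cx"])/f,(px[1]-p["cy"])/f,1])
    if name=="wrist":
        H=np.array(p["hand_eye"]); T=Ro.from_euler('xyz',s["tool_rot"],degrees=True).as_matrix()
        return T@H[:3,3]+s["tool_pos"], T@H[:3,:3]@d
    R=np.array(p["R"]); return -R.T@np.array(p["t"]), R.T@d
def at(name,px,z,s=None):
    o,d=ray(name,px,s); return o+d*(z-o[2])/d[2]
def snap(name,fn=None):
    s=manip.state(); im=vision.snapshot(name)
    if fn: cv2.imwrite("pics/"+fn+".png",im[:,:,::-1])
    return s,im
E
python3 - <<'E'
from h import *
print(manip.state())
for c in("top","side"):
    s,im=snap(c,c+"1")
    print(c, vision.camera_params(c))
    for n,z in(("hexagon",.014),("triangle",.014),("square",.014),("disc",.014),("slim_drum",.17),("wide_drum",.17),("foil_roll",.016),("marker",.02),("dressing_stick",.17)):
        for r in nets.outline_of(n,c)[:2]: print(n,round(r["score"],2),np.round(r["centre"],1),r["pixels"].sum(),np.round(at(c,r["centre"],z),3))
E
```

```text
{'time_s': 0.0, 'joints': array([-7.96093727e+01,  7.51596094e+00,  8.53305705e+01,  1.08065780e-03,
        8.72598989e+01, -4.89465122e+00]), 'joint_vel': array([ 0.01144748, -0.10780471, -0.00025324,  0.09484852,  0.00290014,
        0.00470004]), 'joint_efforts': array([ 1.09956098e-03, -5.69405329e+01, -5.00538433e+01, -2.06748257e-05,
        1.48348405e-02,  4.41100451e-05]), 'tool_pos': array([ 0.15808782, -0.57822954,  0.23022315]), 'tool_rot': array([-1.79894050e+02, -1.01564350e-02,  1.52852164e+01]), 'wrist_force': array([-0.56409685, -0.22964553,  1.07032537]), 'wrist_torque': array([-0.02650069, -0.01662714, -0.00443216]), 'grasp_force': 0.0, 'grip_width': 0.08542765882519082}
top {'vertical_fov': 56.57249147039562, 'cx': 259.86610120797064, 'cy': 192.33745454679715, 'R': array([[ 0.02392013, -0.99927311, -0.02968314],
       [-0.9952448 , -0.02099834, -0.095115  ],
       [ 0.09442256,  0.03181716, -0.99502364]]), 't': array([-0.0117668 ,  0.55660991,  0.84261875])}
hexagon 0.77 [367.9 209.5] 472 [ 0.521 -0.263  0.014]
triangle 0.72 [320.3 218.1] 280 [ 0.498 -0.148  0.
[... 516 characters left out ...]
37926 ],
       [ 0.33574781, -0.89776884, -0.28510441],
       [-0.1035734 ,  0.26565289, -0.95848896]]), 't': array([-0.50109872, -0.1657034 ,  1.05444053])}
hexagon 0.88 [218.5 291.7] 433 [ 0.519 -0.266  0.014]
triangle 0.52 [227.1 245.9] 255 [ 0.496 -0.153  0.014]
square 0.66 [256.6 304.9] 419 [ 0.619 -0.262  0.014]
disc 0.57 [268.7 252.8] 433 [ 0.602 -0.132  0.014]
slim_drum 0.66 [308.6  89.4] 227 [0.561 0.254 0.17 ]
wide_drum 0.82 [301.4 125.8] 267 [0.576 0.155 0.17 ]
wide_drum 0.44 [257.  303.8] 442 [ 0.621 -0.258  0.17 ]
foil_roll 0.4 [243.9 268.5] 145 [ 0.558 -0.191  0.016]
marker 0.68 [198.9 254.9] 239 [ 0.439 -0.2    0.02 ]
dressing_stick 0.45 [276.5  99.5] 163 [0.497 0.201 0.17 ]
```

```bash
python3 -c "
import cv2
im=cv2.imread('pics/top1.png')[110:270,90:410]
cv2.imwrite('pics/top1c.png',cv2.resize(im,(800,400),interpolation=cv2.INTER_CUBIC))"
```

```text
(no output)
```

View pics/top1c.png

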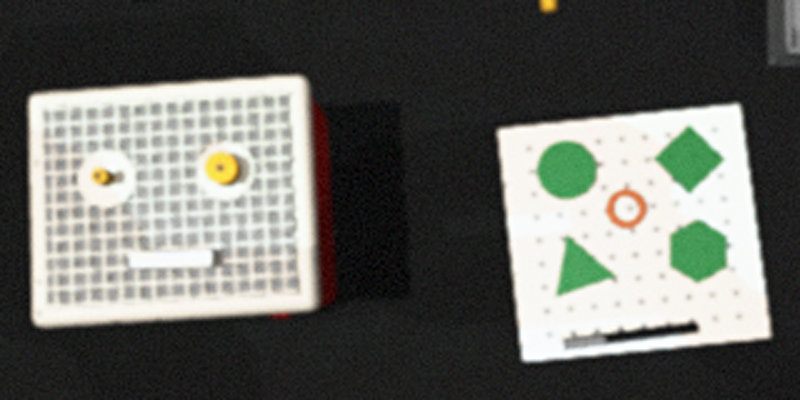

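The view confirms it: the hexagon is at px (369,210), lower right on the board. The slim drum is on the left at px (130,180) and the wide drum on the right at px (179,177). I'll move above the hexagon at the present height and shut the fingers on the way.

```bash
python3 -m jog '[[0,[0.5,-0.24,0],[0,0,0]],[0,[1.4,-0.67,0],[0,0,0]],[0,[2.3,-1.1,0],[0,0,0]],[0,[3.3,-1.58,0],[0,0,0]],[0,[4.3,-2.06,0],[0,0,0]],[0,[5.3,-2.54,0],[0,0,0]],[0,[6.3,-3.0,0],[0,0,0]],[0,[7.2,-3.47,0],[0,0,0]]]'
python3 -m jog '[[0,[0.9,-0.43,0],[0,0,0]],[0,[1.8,-0.86,0],[0,0,0]],[0,[2.7,-1.3,0],[0,0,0]],[0,[3.5,-1.7,0],[0,0,0]],[0,[4.3,-2.06,0],[0,0,0]],[0,[4.9,-2.36,0],[0,0,0]],[0,[5.2,-2.5,0],[0,0,0]],[0,[5.2,-2.5,0],[0,0,0]]]'
python3 - <<'E'
from h import *
s,im=snap("wrist","w1"); print(s["tool_pos"],s["tool_rot"])
for n in("hexagon","triangle","square","disc"):
    for r in nets.outline_of(n,"wrist")[:2]: print(n,round(r["score"],2),np.round(r["centre"],1),r["pixels"].sum(),np.round(at("wrist",r["centre"],.016,s),4))
E
```

```text
time_s: 1.67
tool_pos: [0.3408, -0.4194, 0.2314]
tool_rot: [180.0, -0.0, 15.3]
wrist_force: [0.1, -0.2, 0.8]
grip_width: 0.0003
grasp_force: 0.0
time_s: 2.33
tool_pos: [0.4711, -0.306, 0.2312]
tool_rot: [-180.0, -0.0, 15.5]
wrist_force: [-0.4, -0.6, 0.2]
grip_width: 0.0001
grasp_force: 0.0
[ 0.47114124 -0.30599266  0.23124587] [-1.79976302e+02 -2.23319406e-02  1.54527565e+01]
hexagon 0.7 [236.5  98.3] 2671 [ 0.522  -0.2675  0.016 ]
triangle 0.92 [117.2  87.8] 1891 [ 0.4999 -0.1495  0.016 ]
square 0.73 [250.2  11.9] 1522 [ 0.6018 -0.2605  0.016 ]
disc 0.75 [122.2   3.6] 437 [ 0.5766 -0.1434  0.016 ]
```

View pics/w1.png

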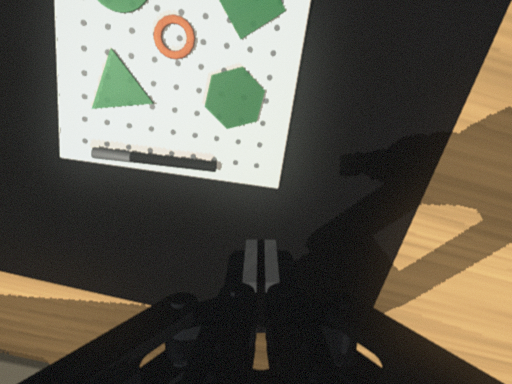

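The wrist view shows the hexagon at px (236,98), about (0.521, -0.266), which agrees with the other two cameras. I'll centre over it, descend and hold.

```bash
python3 -m jog '[[0,[0.8,-0.35,0],[0,0,0]],[0,[1.6,-0.7,0],[0,0,0]],[0,[1.96,-0.84,0.3],[0,0,0]],[0,[1.96,-0.84,1.0],[0,0,0]],[0,[1.96,-0.84,1.8],[0,0,0]],[0,[1.96,-0.84,2.6],[0,0,0]],[0,[1.96,-0.84,3.2],[0,0,0]],[0,[1.96,-0.84,3.4],[0,0,0]]]'
python3 - <<'E'
from h import *
s,im=snap("wrist","w2"); print(s["tool_pos"],s["tool_rot"])
for r in nets.outline_of("hexagon","wrist")[:2]: print(round(r["score"],2),np.round(r["centre"],1),r["pixels"].sum(),np.round(at("wrist",r["centre"],.016,s),4))
E
```

```text
time_s: 3.25
tool_pos: [0.5171, -0.2677, 0.1249]
tool_rot: [-179.8, 0.3, 15.2]
wrist_force: [-0.4, 0.0, -0.4]
grip_width: 0.0001
grasp_force: 0.0
[ 0.51714096 -0.26765942  0.12491078] [-179.75423523    0.25253124   15.22905016]
0.63 [260.5 177.3] 4296 [ 0.5236 -0.2663  0.016 ]
```

```bash
python3 -m jog '[[0,[0.05,0,0.5],[0,0,0]],[0,[0.05,0,1.0],[0,0,0]],[0,[0.05,0,1.5],[0,0,0]],[0,[0.05,0,2.0],[0,0,0]],[0,[0.05,0,2.4],[0,0,0]],[0,[0.05,0,2.7],[0,0,0]],[0,[0.05,0,2.85],[0,0,0]],[0,[0.05,0,2.85],[0,0,0]]]'
for i in 1 2 3 4; do python3 -m jog '[[0,[0,0,0],[0,0,0]],[0,[0,0,0],[0,0,0]],[0,[0,0,0],[0,0,0]],[0,[0,0,0],[0,0,0]],[0,[0,0,0],[0,0,0]],[0,[0,0,0],[0,0,0]],[0,[0,0,0],[0,0,0]],[0,[0,0,0],[0,0,0]]]' | head -2; done
python3 - <<'E'
from h import *
snap("side","s2"); s,im=snap("wrist"); cv2.imwrite("pics/c2.png",np.hstack([cv2.imread("pics/s2.png")[140:,120:440],im[100:344,100:420,::-1]]))
E
```

```text
time_s: 4.02
tool_pos: [0.521, -0.2677, 0.0432]
tool_rot: [-180.0, 0.0, 15.3]
wrist_force: [-0.2, 1.2, 0.1]
grip_width: 0.0001
grasp_force: 0.0
time_s: 4.68
tool_pos: [0.5214, -0.2677, 0.0439]
time_s: 5.35
tool_pos: [0.5213, -0.2677, 0.0438]
time_s: 6.02
tool_pos: [0.5213, -0.2677, 0.0438]
time_s: 6.68
tool_pos: [0.5214, -0.2677, 0.0438]
```

View pics/c2.png

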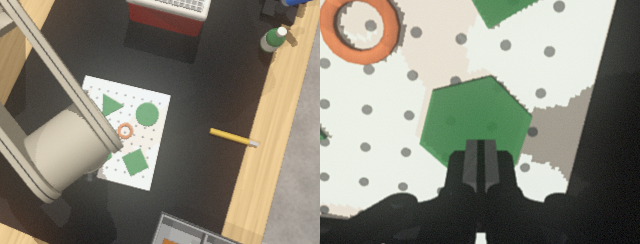

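The fingertips stayed over the hexagon for over 2.6 s and nothing has moved. In the wrist view they sit over its middle at about px (480,150). Next I'll rise and cross high to near the slim drum.

```bash
python3 -m jog '[[0,[0,0,-0.4],[0,0,0]],[0,[0,0,-1.3],[0,0,0]],[0,[0,0,-2.3],[0,0,0]],[0,[0,0,-3.3],[0,0,0]],[0,[0,0,-4.3],[0,0,0]],[0,[0,0,-5.4],[0,0,0]],[0,[0,0,-6.4],[0,0,0]],[0,[0,0,-7.2],[0,0,0]]]'|head -2
python3 -m jog '[[0,[0.1,-0.4,0],[0,0,0]],[0,[0.4,-1.3,0],[0,0,0]],[0,[0.7,-2.3,0],[0,0,0]],[0,[1.0,-3.3,0],[0,0,0]],[0,[1.3,-4.3,0],[0,0,0]],[0,[1.6,-5.4,0],[0,0,0]],[0,[1.9,-6.5,0],[0,0,0]],[0,[2.2,-7.5,0],[0,0,0]]]'|head -2
python3 -m jog '[[0,[0.3,-1.0,0],[0,0,0]],[0,[0.6,-2.1,0],[0,0,0]],[0,[0.9,-3.2,0],[0,0,0]],[0,[1.2,-4.3,0],[0,0,0]],[0,[1.6,-5.4,0],[0,0,0]],[0,[1.9,-6.4,0],[0,0,0]],[0,[2.1,-7.2,0],[0,0,0]],[0,[2.2,-7.5,0],[0,0,0]]]'
python3 - <<'E'
from h import *
s,im=snap("wrist","w3"); print(s["tool_pos"],s["tool_rot"])
for n in("slim_drum","wide_drum"):
    for r in nets.outline_of(n,"wrist")[:2]: print(n,round(r["score"],2),np.round(r["centre"],1),r["pixels"].sum(),np.round(at("wrist",r["centre"],.18,s),4))
print(at("top",(130.4,180.4),.18))
E
```

```text
time_s: 7.45
tool_pos: [0.5218, -0.268, 0.2641]
time_s: 8.12
tool_pos: [0.5251, -0.0313, 0.2604]
time_s: 8.78
tool_pos: [0.5291, 0.2046, 0.2602]
tool_rot: [-179.9, -0.0, 15.5]
wrist_force: [-0.4, 0.5, 0.2]
grip_width: -0.0001
grasp_force: 0.0
[0.52914412 0.20460646 0.2602038 ] [-1.79935388e+02 -1.73380047e-02  1.54553250e+01]
slim_drum 0.72 [194.6 124.1] 3700 [0.5674 0.2587 0.18  ]
slim_drum 0.4 [505.3 253.7] 155 [0.536  0.0197 0.18  ]
wide_drum 0.7 [194. 125.] 3777 [0.5668 0.259  0.18  ]
wide_drum 0.56 [330.3 146.8] 3537 [0.5768 0.1692 0.18  ]
[0.5609564  0.25947937 0.18      ]
```

View pics/w3.png

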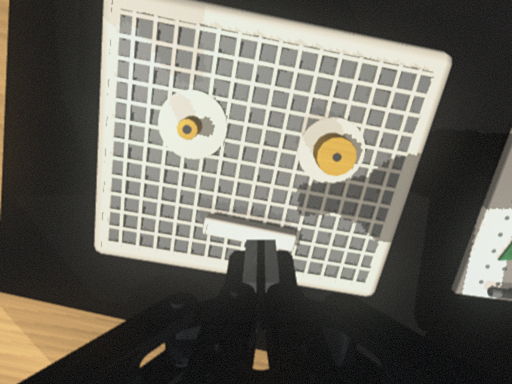

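The wrist view shows the slim drum's top at px (187,128), about (0.563, 0.262), with the wide drum at px (337,156). I'll go above the slim drum, lower part-way, and check.

```bash
python3 -m jog '[[0,[0.4,-0.4,0],[0,0,0]],[0,[0.8,-0.8,0],[0,0,0]],[0,[1.2,-1.2,0],[0,0,0]],[0,[1.5,-1.45,0],[0,0,0]],[0,[1.6,-1.54,0.2],[0,0,0]],[0,[1.6,-1.54,0.5],[0,0,0]],[0,[1.6,-1.54,0.7],[0,0,0]],[0,[1.6,-1.54,0.7],[0,0,0]]]'
python3 - <<'E'
from h import *
s,im=snap("wrist"); print(s["tool_pos"],s["tool_rot"],at("wrist",(187,128.5),.18,dict(tool_pos=np.array([0.52914412,0.20460646,0.2602038]),tool_rot=[-179.935,-.017,15.455])))
p=vision.camera_params("wrist");H=np.array(p["hand_eye"]);f=192/np.tan(np.radians(p["vertical_fov"])/2)
T=Ro.from_euler('xyz',s["tool_rot"],degrees=True).as_matrix()
c=H[:3,:3].T@(T.T@(np.array([.563,.262,.18])-s["tool_pos"])-H[:3,3]); print("expected px",c[:2]/c[2]*f+[p["cx"],p["cy"]])
cv2.imwrite("pics/w4.png",cv2.resize(im[80:300,140:380,::-1],(720,660))[:600])
E
```

```text
time_s: 9.6
tool_pos: [0.5629, 0.2567, 0.236]
tool_rot: [180.0, 0.2, 15.2]
wrist_force: [-0.9, -0.1, -0.1]
grip_width: -0.0005
grasp_force: 0.0
[0.56293898 0.2567055  0.23597564] [179.96035549   0.23774565  15.22472362] [0.5633399  0.26286768 0.18      ]
expected px [251.01419437 209.42085141]
```

View pics/w4.png

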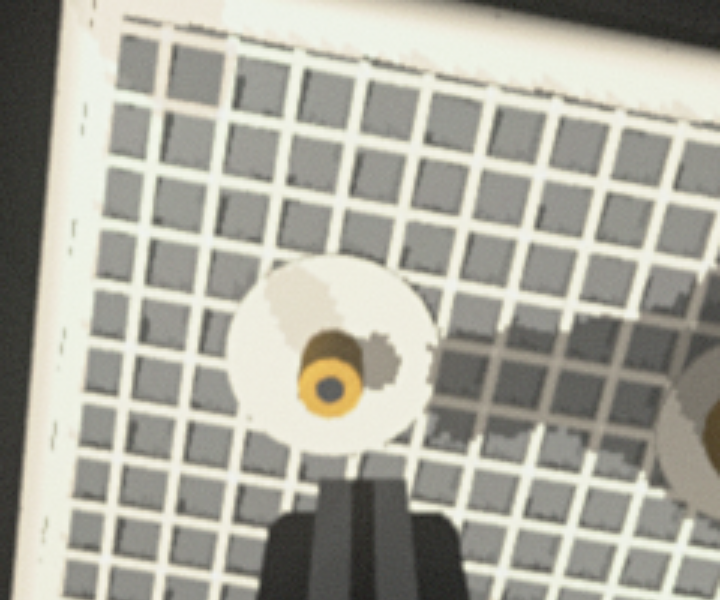

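The drum's top is at px (250,209), which is where it was predicted. I'll lower and hold.

```bash
python3 -m jog '[[0,[0,-0.05,0.2],[0,0,0]],[0,[0,-0.05,0.5],[0,0,0]],[0,[0,-0.05,0.8],[0,0,0]],[0,[0,-0.05,1.0],[0,0,0]],[0,[0,-0.05,1.1],[0,0,0]],[0,[0,-0.05,1.1],[0,0,0]],[0,[0,-0.05,1.1],[0,0,0]],[0,[0,-0.05,1.1],[0,0,0]]]'
for i in 1 2 3 4; do python3 -m jog '[[0,[0,0,0],[0,0,0]],[0,[0,0,0],[0,0,0]],[0,[0,0,0],[0,0,0]],[0,[0,0,0],[0,0,0]],[0,[0,0,0],[0,0,0]],[0,[0,0,0],[0,0,0]],[0,[0,0,0],[0,0,0]],[0,[0,0,0],[0,0,0]]]' | head -4; done
```

```text
time_s: 10.32
tool_pos: [0.564, 0.2599, 0.2063]
tool_rot: [-180.0, -0.0, 15.3]
wrist_force: [0.9, -0.7, -0.3]
grip_width: -0.0002
grasp_force: 0.0
time_s: 10.98
tool_pos: [0.5638, 0.2598, 0.2058]
tool_rot: [180.0, 0.0, 15.3]
wrist_force: [-0.9, -1.2, 0.6]
time_s: 11.65
tool_pos: [0.5638, 0.2598, 0.2058]
tool_rot: [-180.0, -0.0, 15.3]
wrist_force: [0.1, 0.7, -0.5]
time_s: 12.32
tool_pos: [0.5638, 0.2598, 0.2058]
tool_rot: [-180.0, 0.0, 15.3]
wrist_force: [-0.6, -0.1, 0.6]
time_s: 12.98
tool_pos: [0.5638, 0.2598, 0.2058]
tool_rot: [-180.0, -0.0, 15.3]
wrist_force: [-0.5, -0.1, -0.2]
```

The hand is within 3 mm of the drum's axis, with the grasp point about 45 mm above its top, and it has held for 2.6 s.

```bash
python3 -c "
from plant import manip
print(manip.sign_off())"
```

```text
the job is handed in; nothing more can be done
None
```

I pointed at the hexagon and then at the slim drum for over 2.5 s each, with the fingertips about 26–28 mm up by my estimate. I saw no sign of contact, and the job was handed in with the hand still over the slim drum; no verdict came back.

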